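# Close the sourdough crock to the first click

## Robot

A 6-joint arm with a two-finger parallel gripper is mounted at the origin on the work surface. World frame = base frame: x ahead of the robot, y to its left, z up, the work surface at z = 0. Lengths are in m, angles in rad, forces in N, time in s.
With the tool pointing down it reaches from about 0.25 to 0.85 m from the base axis. Payload 12.5 kg.
Tool frame: the origin (TCP) lies at the very end of the fingers, on their centre line; the grasp point (between the pads) lies 19 mm behind it; z points along the fingers, y is the direction in which the jaws open and shut (so a half turn about z gives the same grasp; the last joint's range is limited). The gripper opens to 93 mm and grips with 3 to 60 N. Pads are 15 mm wide; open, the fingers measure 128 mm over their backs; the gripper's body (75 mm by 188 mm) begins 65 mm behind the grasp point.
Start: joints at [1.031, 0.351, 1.652, -0, 1.139, -0.085], TCP at [0.242, 0.494, 0.219] pointing down, gripper open.
Joint ranges: [-2.75, 2.75], [-0.79, 2.1], [0.01, 2.65], [-1.57, 4.71], [0.07, 3.14], [-2.87, 2.87]. Speed limits (rad/s): [2.22, 2.22, 2.79, 3.14, 3.14, 3.14].

## Interface

Orientations are given as a rotation vector (axis times angle).
In Python, from rig import bot gives the robot as it stands.
- The arm moves only by the tool apply_moves, never from a script. Its argument "increments" is a list of rows, each a list of 5 numbers: the finger opening in cm, from 0 to 9.3, then the shift along the tool's x, y, z in cm, then the turn about the tool's z in rad. A call has 1 to 12 rows; each row shifts and turns the pose as measured when the row begins, along the tool's axes as they then stand; what a row does not reach is not made up. A row lasts 1/10 s, in which the tool goes at most 50 mm and 8.59 degrees, less where a joint would pass 70% of its speed; a pose out of reach is approached as far as the arm can. A call is refused whole if a number of a shift passes 5 or a number of a turn 0.15, either way. A call with a gripper value outside its range is refused whole. The fingers move at their own pace and stop on an object; "newtons" is the grip in N (left out, the last holds). Time passes only in rows, so rows that do not move let the fingers close. It gives the time, the measured TCP pose, the force and the opening at its end, in the units of the state.
- bot.state(): the state, without advancing time (a new reading comes with each control period).
- bot.grab_frame(name): name is "scene" or "side" or "wrist"; returns the picture (480x640x3 uint8, blue, green, red); there is no depth.
- bot.camera_params(name): a dict with "camera_matrix" (3x3 intrinsics, pixels), "k1" (the pictures are not rectified: a ray, as slopes to the right and down, at radius r is drawn at 1 + k1 r^2 times it, then the intrinsics apply), "camera_from_world" (4x4, takes a point from world to camera coordinates); the wrist camera has in their place "T_tool_cam" (4x4, takes a point from camera to tool coordinates, whose origin is the TCP and whose axes are the flange's). Camera axes: x right, y up, looking along -z (the intrinsics and any distortion apply to the point x, -y, -z); pixel columns grow to the right and rows downward; lengths in m; the calibration is good to about 2 mm. A picture is of the moment at which its call begins: read the wrist's pose just before it. camera_params takes no time and is no camera call.
- bot.sign_off(): hands the job in, once; it reports no verdict.
The state is a dict: "t": time; "joint_pos": joint angles; "qvel": joint speeds; "effort": joint torques, N m; "tcp_pos": TCP position; "ee_rot": TCP orientation; "wrist_force": force on the tool from outside, world axes, zero at the start; "torque": the same for the moment, N m; "finger_gap": finger opening in m.
Only numpy, scipy, OpenCV 4.12 (cv2) and the standard library are available. Lean on these libraries where they do the work, as an engineer would, in place of code of your own. Each camera call takes 0.05 s, during which the arm holds its last target. There are 200 camera calls.

## Task

On the kitchen table stand two stoneware crocks with clicking screw caps. Close the short, wide one: turn its cap clockwise by the black wing until the cap is fully home and the wing's clutch gives its first click, stop there before a second click, and let go. Leave the tall, slim crock's cap as it is.

Things in the scene. Friction and masses are not known exactly. Their poses are not given: they have to be found in the camera images.
- squat_wing (a point): Grip point of the black wing on the SHORT, WIDE fixed crock (136 mm across; steel cap 88 mm across, its top face 143 mm above the table). The wing is an upright bar 52 x 14 mm, top 44 mm above the cap face, on a 4 mm disc. Point: on the vertical turning axis, 28 mm above the cap face. x runs along the bar to its end with pointer nose and pale stripe; z up. Pinch across the 14 mm from above.
- squat_cap (a joint): Turn of the short, wide crock's steel cap on the crock, rad, growing clockwise from above. Starts 0.25 to 0.7 short of home; 1.0 is home: a firm stop, where the dark tab on the cap's rim meets the white stud fixed on the crock's shoulder. Turning takes about 0.15 N m; the wing carries the cap along without slipping until home. At the start the wing's nose points at the tab.
- squat_clutch (a joint): Turn of the wing on the short crock's cap, rad, clockwise; 0 at the start and until the cap is home. Then it yields at about 0.28 N m; past 20 degrees the torque drops away to a rest at 40 degrees (0.70 rad): one click. Dots on the cap mark the rests, every 40 degrees clockwise from the tab. Past 60 degrees is a second click: too far. Let go, the wing settles close to the nearest rest.
- tall_nose (a point): Bystander, already closed, not to be turned: nose end of the same kind of wing on the TALL, SLIM fixed crock (100 mm across, wing top 237 mm above the table). The point is 26 mm out from its turning axis along the bar, 221 mm above the table; x points outward along the bar.

How it is judged:
By the outcome, as a careful person would: the job done as asked, in the order asked, and still so for the second after the job is handed in, with the robot touching nothing.
It also fails if it takes over 35 s, if anything falls off the work surface, if the arm or the gripper's body presses on something with over 40 N, if the wrist force passes 120 N, or if a joint passes its speed limit or range.

## Working session

There is one attempt and no reset: what is moved stays moved. The work goes in short steps, Python scripts to look and compute and a tool call to move; the robot and the scene stay as the last step left them, time stands still between calls to the robot, and variables do not carry over. Pictures are saved under pics/ and viewed, about 8 in all and at most 12, crops included, and the job is handed in when it is done.

Besides the shell and the picture viewer there is one more tool, called after "Request:" in YAML: its name, and indented under it one key for each argument. apply_moves: Moves the arm, as the interface text tells. Its arguments: {"type":"object","properties":{"increments":{"type":"array","items":{"type":"array","items":{"type":"number"}}},"newtons":{"type":"number"}},"required":["increments"]}

```bash
ls; mkdir -p pics
cat > h.py <<'E'
import numpy as np, cv2
from scipy.spatial.transform import Rotation as R
from rig import bot
def cam(name, st=None):
    p=bot.camera_params(name); K=np.array(p["camera_matrix"]); k1=p["k1"]
    if name=="wrist":
        st=st or bot.state(); T=np.eye(4); T[:3,:3]=R.from_rotvec(st["ee_rot"]).as_matrix(); T[:3,3]=st["tcp_pos"]
        W=T@np.array(p["T_tool_cam"])
    else: W=np.linalg.inv(np.array(p["camera_from_world"]))
    return K,k1,W
def ray(c,uv):
    K,k1,W=c
    d=cv2.undistortPoints(np.array([[uv]],float),K,np.array([k1,0,0,0.]))[0,0]
    return W[:3,3], W[:3,:3]@np.array([d[0],-d[1],-1])
def onz(c,uv,z):
    o,d=ray(c,uv); return o+d*(z-o[2])/d[2]
def proj(c,P):
    K,k1,W=c; q=np.linalg.inv(W)@np.append(P,1); s=np.array([q[0]/-q[2],-q[1]/-q[2]]); s*=1+k1*(s@s)
    return K[:2,:2]@s+K[:2,2]
E
python3 - <<'E'
from h import *
for n in("scene","side","wrist"):
    st=bot.state(); cv2.imwrite(f"pics/{n}0.png",bot.grab_frame(n)); c=cam(n,st); print(n,c[2].round(3).tolist(),c[0][0,0],c[1])
print(st["t"],st["ee_rot"],st["finger_gap"])
E
```

```text
pics
scene [[0.811, -0.373, 0.451, 0.943], [0.585, 0.51, -0.63, -0.539], [0.005, 0.775, 0.632, 0.735], [0.0, 0.0, 0.0, 1.0]] 531.5654090970379 -0.08448579814381453
side [[-0.968, 0.136, -0.212, 0.43], [-0.251, -0.575, 0.779, 0.522], [-0.016, 0.807, 0.591, 0.632], [0.0, 0.0, 0.0, 1.0]] 445.6167582042056 -0.09269874767876736
wrist [[0.438, -0.871, -0.222, 0.18], [0.899, 0.425, 0.108, 0.523], [0.0, -0.246, 0.969, 0.384], [0.0, 0.0, 0.0, 1.0]] 430.3445245007141 -0.08753227183846018
0.1 [-7.08165750e-01 -3.06042621e+00  1.51503789e-03] 0.09317183624781859
```

View pics/scene0.png

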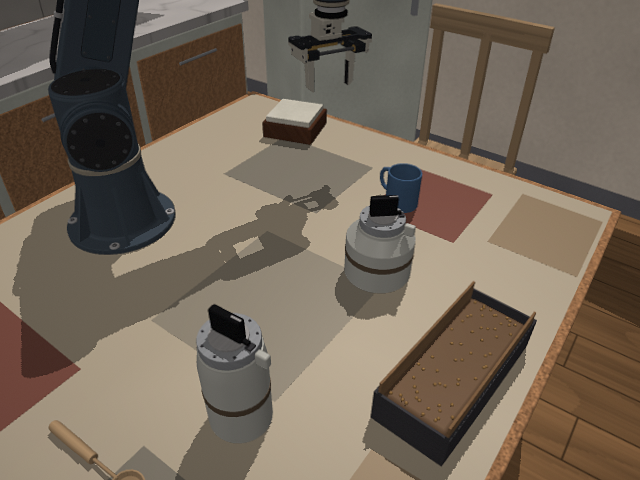

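View pics/side0.png

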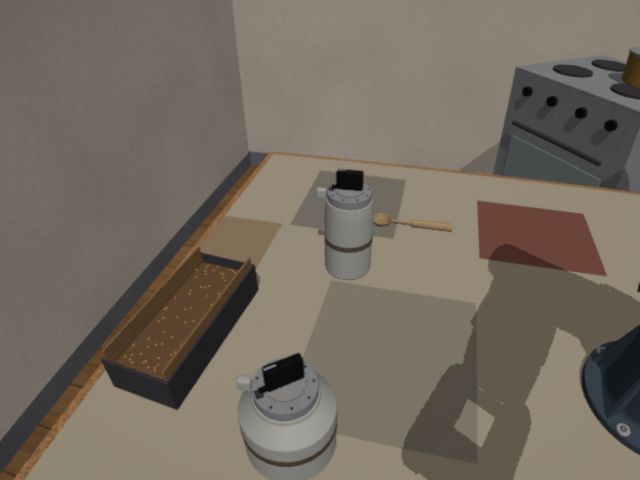

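The scene view shows the squat crock with its cap at about (383,222), the white stud at (411,230) and the mug behind it. The tall crock is at (232,340). In the side view the squat cap is at about (286,388), the stud at (244,383) and the wing at (284,370).

Run:
```python
from h import *
for n,uv,box in(("scene",(383,222),(360,190,410,222)),("side",(286,388),(255,350,312,395))):
    c=cam(n); print(n,'cap',onz(c,uv,.143).round(3))
    im=cv2.imread(f"pics/{n}0.png"); x0,y0,x1,y1=box
    m=(im[y0:y1,x0:x1].max(2)<40).astype(np.uint8)
    k,l,s,ce=cv2.connectedComponentsWithStats(m); i=1+s[1:,4].argmax()
    print(s[i],ce[i]+[x0,y0],'wing mid',onz(c,ce[i]+[x0,y0],.168).round(3))
    pts=cv2.boxPoints(cv2.minAreaRect(np.argwhere(l==i)[:,::-1].astype(np.float32)))+[x0,y0]
    for p in pts: print(p.round(1),onz(c,p,.187).round(3))
    big=cv2.resize(im[max(y0-35,0):y1+45,x0-30:x1+40],None,fx=5,fy=5,interpolation=2); cv2.imwrite(f"pics/{n}z.png",big[:590,:]); print(big.shape)
```

```text
scene cap [0.583 0.18  0.143]
[ 10   5  32  22 562] [383.83274021 205.77935943] wing mid [0.574 0.194 0.168]
[369.  195.9] [0.549 0.181 0.187]
[400.  194.3] [0.592 0.22  0.187]
[401.1 214.6] [0.625 0.164 0.187]
[370.1 216.2] [0.583 0.127 0.187]
(560, 600, 3)
side cap [0.568 0.202 0.143]
[  3   4  46  40 987] [282.74164134 372.98885512] wing mid [0.572 0.198 0.168]
[250.6 371.4] [0.605 0.219 0.187]
[298.7 352.1] [0.556 0.176 0.187]
[307.9 375.2] [0.535 0.207 0.187]
[259.8 394.5] [0.582 0.247 0.187]
(625, 635, 3)
```

View pics/sidez.png

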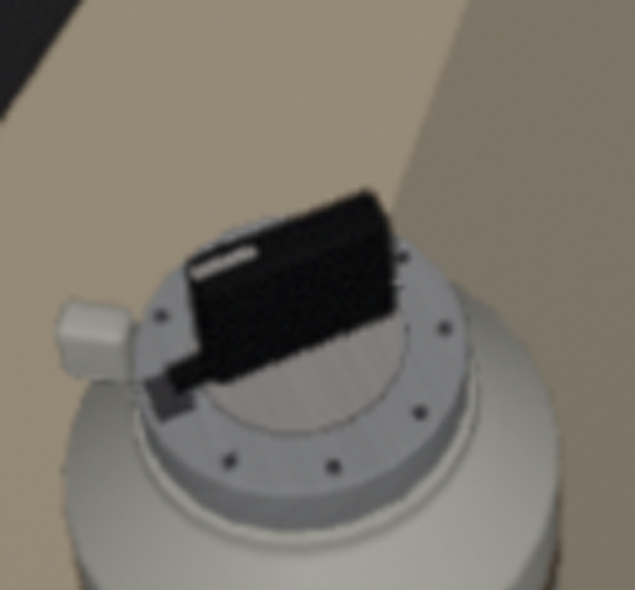

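Run:
```python
from h import *
c=cam("side"); o=np.array([225,315])
f=lambda x,y,z: onz(c,o+np.array([x,y])/5,z)
a=f(195,268,.187);b=f(378,195,.187);n=f(165,390,.143); s=f(95,330,.143)
C=np.array([.573,.197])
A=lambda p:np.arctan2(p[1],p[0]).round(3)
print(a,b,np.hypot(*(a-b)[:2]),'bar dir',A(a-b),'tab',n,A(n[:2]-C),'stud',s,A(s[:2]-C))
M=R.from_rotvec(bot.state()["ee_rot"]).as_matrix(); print(M.round(3)); print(M.T@(np.append(C,.28)-bot.state()["tcp_pos"]))
```

```text
[0.59011544 0.21105376 0.187     ] [0.55319401 0.178494   0.187     ] 0.049227327744489284 bar dir 0.723 tab [0.60011606 0.2183799  0.143     ] 0.668 stud [0.62449722 0.20573169 0.143     ] 0.168
[[-0.898  0.439 -0.   ]
 [ 0.439  0.898 -0.001]
 [ 0.    -0.001 -1.   ]]
[-0.42824714 -0.1210959  -0.06167472]
```

Request:
apply_moves:
  increments:
    - [6,0,0,-4,0]
    - [6,-2,-0.5,-3,0]
    - [6,-4.5,-1.3,0,0]
    - [6,-4.5,-1.3,0,0]
    - [6,-4.5,-1.3,0,0]
    - [6,-4.5,-1.3,0,0]
    - [6,-4.5,-1.3,0,0]
    - [6,-4.5,-1.3,0,0]
    - [6,-4.5,-1.3,0,0]
    - [6,-4.5,-1.3,0,0]
    - [6,-3,-1,0,0]
  newtons: 20

```text
t: 1.25
tcp_pos: [0.5664, 0.1976, 0.2894]
ee_rot: [-0.697, -3.062, 0.006]
wrist_force: [0.8, 0.0, -0.2]
finger_gap: 0.0602
```

Request:
apply_moves:
  increments:
    - [6,0,0,0,-0.15]
    - [6,0,0,0,-0.15]
    - [6,0,0,0,-0.15]
    - [6,0,0,0,-0.15]
    - [6,0,0,0,-0.15]
    - [6,0,0,0,-0.15]
    - [6,0,0,0,-0.15]
    - [6,0,0,0,-0.1]
    - [6,0,0,0,0]

```text
t: 2.15
tcp_pos: [0.5687, 0.1923, 0.2854]
ee_rot: [1.094, -2.935, 0.003]
wrist_force: [0.1, 0.0, -0.4]
finger_gap: 0.0599
```

```bash
cat >> h.py <<'E'
def rel(P,yaw_y):
    st=bot.state(); M=R.from_rotvec(st["ee_rot"]).as_matrix(); y=np.arctan2(M[1,1],M[0,1])
    print('t',st["t"],'tcp',np.round(st["tcp_pos"],4),'j6',round(st["joint_pos"][5],3),'yaw y',round(y,3),'turn',round(float((y-yaw_y+np.pi)%(2*np.pi)-np.pi),3),'shift cm',(M.T@(np.array(P)-st["tcp_pos"])*100).round(2),'tilt',M[:,2].round(3), 'gap',round(st["finger_gap"],4))
E
python3 - <<'E'
from h import *
rel([.573,.197,.28],2.29)
st=bot.state(); cv2.imwrite("pics/w1.png",bot.grab_frame("wrist"));c=cam("wrist",st); print(proj(c,np.array([.573,.197,.143])))
E
```

```text
t 2.15 tcp [0.5687 0.1923 0.2854] j6 -2.034 yaw y 2.284 turn -0.006 shift cm [-0.64  0.07  0.54] tilt [-0.008 -0.005 -1.   ] gap 0.0599
[325.88112204 239.72014065]
```

View pics/w1.png

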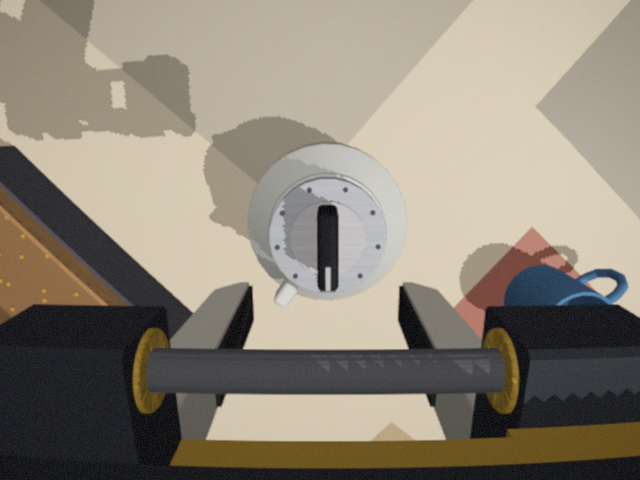

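The wrist view shows the wing from (328,207) to (328,291) on the cap centred at about (328,237), with the stud at (287,293). The fingers straddle the wing's column. I'll refine that now.

Run:
```python
from h import *
im=cv2.imread("pics/w1.png"); st=bot.state(); c=cam("wrist",st)
sub=im[195:300,295:365]; m=(sub.max(2)<45).astype(np.uint8)
k,l,s,ce=cv2.connectedComponentsWithStats(m); i=1+s[1:,4].argmax(); print(s[i],ce[i]+[295,195])
r=cv2.minAreaRect(np.argwhere(l==i)[:,::-1].astype(np.float32)); print(r)
for v in (215,230,245,258): 
    u=295+np.where(l[v-195]==i)[0]; print(v,u.min(),u.max(),onz(c,(u.min(),v),.187).round(4),onz(c,(u.max()+1,v),.187).round(4))
for p in ((328,206),(328,291)): print(onz(c,p,.187).round(4))
g=cv2.cvtColor(im,cv2.COLOR_BGR2GRAY); 
hc=cv2.HoughCircles(cv2.medianBlur(g[160:310,240:410],3),cv2.HOUGH_GRADIENT,1,50,param1=80,param2=15,minRadius=52,maxRadius=68); print(hc)
for q in hc[0][:2]: print(onz(c,q[:2]+[240,160],.143).round(4), onz(c,q[:2]+[240+q[2],160],.143).round(4))
rel([.573,.197,.28],2.29)
print(onz(c,(287,292),.143), onz(c,(328,290),.143))
```

```text
[  23   11   20   84 1199] [326.1734779  241.19349458]
((32.5, 52.5), (19.0, 83.0), 0.0)
215 318 336 [0.5563 0.1759 0.187 ] [0.5486 0.1849 0.187 ]
230 318 336 [0.5636 0.1821 0.187 ] [0.5558 0.1912 0.187 ]
245 318 336 [0.571  0.1885 0.187 ] [0.5632 0.1976 0.187 ]
258 318 336 [0.5776 0.1941 0.187 ] [0.5696 0.2033 0.187 ]
[0.548  0.1769 0.187 ]
[0.5904 0.2136 0.187 ]
[[[86.5 74.5 58.5]]]
[0.5697 0.1948 0.143 ] [0.5415 0.2275 0.143 ]
t 2.2 tcp [0.5687 0.1923 0.2854] j6 -2.03 yaw y 2.281 turn -0.009 shift cm [-0.64  0.07  0.54] tilt [-0.008 -0.005 -1.   ] gap 0.06
[0.62342113 0.20128591 0.143     ] [0.60177682 0.22392267 0.143     ]
```

```bash
python3 -c "
from h import *
rel([.5697,.195,.155],2.283)"
```

```text
t 2.2 tcp [0.5687 0.1923 0.2854] j6 -2.03 yaw y 2.281 turn -0.002 shift cm [-0.38  0.11 13.04] tilt [-0.008 -0.005 -1.   ] gap 0.06
```

Request:
apply_moves:
  increments:
    - [6,-0.4,0.1,1,0]
    - [6,0,0,3,0]
    - [6,0,0,3,0]
    - [6,0,0,2,0]
    - [6,0,0,1,0]
    - [6,0,0,0,0]

```text
t: 2.8
tcp_pos: [0.5703, 0.1962, 0.1791]
ee_rot: [1.067, -2.944, 0.003]
wrist_force: [1.0, 0.2, 0.4]
finger_gap: 0.06
```

```bash
python3 -c "
from h import *
rel([.5697,.195,.155],2.283)"
```

```text
t 2.8 tcp [0.5703 0.1962 0.1791] j6 -2.01 yaw y 2.266 turn -0.017 shift cm [ 0.09 -0.06  2.41] tilt [-0.009 -0.005 -1.   ] gap 0.06
```

Request:
apply_moves:
  increments:
    - [6,0.1,-0.05,1.2,-0.015]
    - [6,0,0,0.9,0]
    - [6,0,0,0.2,0]
    - [6,0,0,0,0]

```text
t: 3.2
tcp_pos: [0.5706, 0.1953, 0.156]
ee_rot: [1.09, -2.939, 0.003]
wrist_force: [0.4, 0.2, -0.1]
finger_gap: 0.0598
```

```bash
python3 -c "
from h import *
rel([.5697,.195,.155],2.283)"
```

```text
t 3.2 tcp [0.5706 0.1953 0.156 ] j6 -2.026 yaw y 2.281 turn -0.002 shift cm [0.09 0.04 0.1 ] tilt [-0.006 -0.004 -1.   ] gap 0.0598
```

Request:
apply_moves:
  increments:
    - [1,0.05,0,0.1,0]
    - [1,0,0,0,0]
    - [1,0,0,0,0]
    - [1,0,0,0,0]
    - [1,0,0,0,0]
    - [1,0,0,0,0]
  newtons: 38

```text
t: 3.8
tcp_pos: [0.571, 0.1951, 0.1566]
ee_rot: [1.091, -2.942, 0.004]
wrist_force: [-0.6, -0.3, -0.1]
finger_gap: 0.0167
```

```bash
python3 -c "
from h import *
rel([.5697,.195,.155],2.283); s=bot.state(); print(s['wrist_force'],s['torque'])"
```

```text
t 3.8 tcp [0.571  0.1951 0.1566] j6 -2.026 yaw y 2.281 turn -0.002 shift cm [0.11 0.08 0.16] tilt [-0.003 -0.004 -1.   ] gap 0.0167
[-0.59597315 -0.31422154 -0.13381231] [ 0.05325646 -0.05283481  0.02776765]
```

Request:
apply_moves:
  increments:
    - [0.5,0,0,0,0]
    - [0.5,0,0,0,0]
    - [0.5,0,0,0,0]

```text
t: 4.1
tcp_pos: [0.5705, 0.1958, 0.1567]
ee_rot: [1.091, -2.941, 0.002]
wrist_force: [-0.5, -0.5, 0.0]
finger_gap: 0.0138
```

```bash
python3 -c "
from h import *
rel([.5697,.195,.155],2.283); s=bot.state(); print(s['wrist_force'],s['torque'])"
```

```text
t 4.1 tcp [0.5705 0.1958 0.1567] j6 -2.026 yaw y 2.281 turn -0.002 shift cm [ 0.11 -0.01  0.17] tilt [-0.004 -0.003 -1.   ] gap 0.0138
[-0.54730478 -0.48338233  0.04406566] [0.09206078 0.05205602 0.05855771]
```

Request:
apply_moves:
  increments:
    - [0.5,0,0,0,0.1]
    - [0.5,0,0,0,0.1]
    - [0.5,0,0,0,0]

```text
t: 4.4
tcp_pos: [0.5703, 0.1961, 0.1567]
ee_rot: [0.783, -3.037, 0.002]
wrist_force: [-0.8, 0.9, -0.1]
finger_gap: 0.0138
```

```bash
cat >> h.py <<'E'
def q():
    rel([.5697,.195,.155],2.283); s=bot.state(); print(np.round(s['wrist_force'],2),np.round(s['torque'],3))
E
python3 -c "
from h import *
q()"
```

```text
t 4.4 tcp [0.5703 0.1961 0.1567] j6 -1.82 yaw y 2.076 turn -0.207 shift cm [ 0.1  -0.07  0.17] tilt [-0.005 -0.003 -1.   ] gap 0.0138
[-0.82  0.93 -0.13] [0.152 0.118 0.002]
```

Request:
apply_moves:
  increments:
    - [0.5,0,0,0,0.06]
    - [0.5,0,0,0,0.06]

```text
t: 4.6
tcp_pos: [0.5702, 0.1963, 0.1567]
ee_rot: [0.605, -3.077, 0.002]
wrist_force: [-0.9, 3.0, -0.2]
finger_gap: 0.0137
```

```bash
python3 -c "
from h import *
q()"
```

```text
t 4.6 tcp [0.5702 0.1963 0.1567] j6 -1.704 yaw y 1.959 turn -0.324 shift cm [ 0.09 -0.1   0.17] tilt [-0.005 -0.002 -1.   ] gap 0.0137
[-0.93  3.04 -0.23] [0.416 0.205 0.204]
```

Request:
apply_moves:
  increments:
    - [0.5,0,0,0,0.06]

```text
t: 4.7
tcp_pos: [0.5701, 0.1964, 0.1567]
ee_rot: [0.514, -3.094, 0.002]
wrist_force: [-1.3, 2.1, 0.4]
finger_gap: 0.0137
```

```bash
python3 -c "
from h import *
q()"
```

```text
t 4.7 tcp [0.5701 0.1964 0.1567] j6 -1.644 yaw y 1.9 turn -0.383 shift cm [ 0.09 -0.12  0.17] tilt [-0.005 -0.002 -1.   ] gap 0.0137
[-1.26  2.06  0.4 ] [0.385 0.264 0.167]
```

Request:
apply_moves:
  increments:
    - [0.5,0,0,0,0.06]

```text
t: 4.8
tcp_pos: [0.5701, 0.1965, 0.1567]
ee_rot: [0.422, -3.108, 0.002]
wrist_force: [-1.0, 1.6, 0.6]
finger_gap: 0.0138
```

```bash
python3 -c "
from h import *
q(); cv2.imwrite('pics/s2.png',bot.grab_frame('side')[315:440,225:352].repeat(4,0).repeat(4,1))"
```

```text
t 4.8 tcp [0.5701 0.1965 0.1567] j6 -1.585 yaw y 1.841 turn -0.442 shift cm [ 0.08 -0.13  0.17] tilt [-0.005 -0.002 -1.   ] gap 0.0138
[-0.95  1.56  0.64] [0.459 0.231 0.18 ]
```

View pics/s2.png

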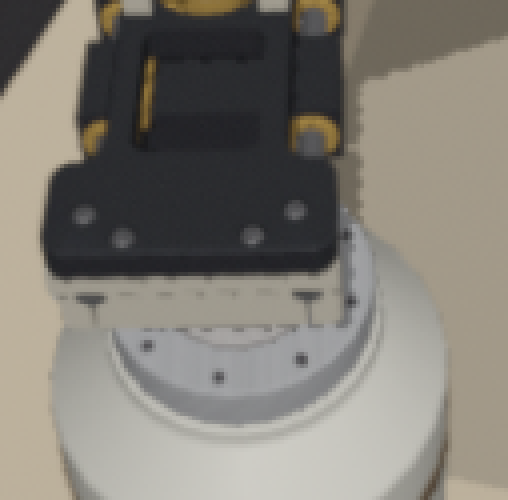

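The torque is about 0.17 N m, so the cap is still turning. The side view shows only the cap dots, because the gripper hides the tab. I'll continue in small steps.

Request:
apply_moves:
  increments:
    - [0.5,0,0,0,0.05]

```text
t: 4.95
tcp_pos: [0.5701, 0.1966, 0.1566]
ee_rot: [0.343, -3.117, 0.002]
wrist_force: [-0.8, 1.0, 0.3]
finger_gap: 0.014
```

```bash
python3 -c "
from h import *
q()"
```

```text
t 4.95 tcp [0.5701 0.1966 0.1566] j6 -1.535 yaw y 1.79 turn -0.493 shift cm [ 0.07 -0.15  0.16] tilt [-0.005 -0.002 -1.   ] gap 0.014
[-0.78  1.03  0.29] [0.399 0.206 0.15 ]
```

Request:
apply_moves:
  increments:
    - [0.5,0,0,0,0.05]

```text
t: 5.05
tcp_pos: [0.5701, 0.1967, 0.1567]
ee_rot: [0.268, -3.125, 0.002]
wrist_force: [-0.8, 1.4, 0.6]
finger_gap: 0.014
```

```bash
python3 -c "
from h import *
q()"
```

```text
t 5.05 tcp [0.5701 0.1967 0.1567] j6 -1.487 yaw y 1.742 turn -0.541 shift cm [ 0.06 -0.16  0.17] tilt [-0.005 -0.002 -1.   ] gap 0.014
[-0.76  1.42  0.61] [0.405 0.248 0.159]
```

Request:
apply_moves:
  increments:
    - [0.5,0,0,0,0.05]

```text
t: 5.15
tcp_pos: [0.57, 0.1968, 0.1566]
ee_rot: [0.193, -3.13, 0.002]
wrist_force: [-1.8, 2.1, 0.4]
finger_gap: 0.0138
```

```bash
python3 -c "
from h import *
q()"
```

```text
t 5.15 tcp [0.57   0.1968 0.1566] j6 -1.438 yaw y 1.694 turn -0.589 shift cm [ 0.05 -0.17  0.16] tilt [-0.005 -0.002 -1.   ] gap 0.0138
[-1.83  2.13  0.38] [0.368 0.217 0.13 ]
```

Request:
apply_moves:
  increments:
    - [0.5,0,0,0,0.05]

```text
t: 5.25
tcp_pos: [0.57, 0.1968, 0.1566]
ee_rot: [0.117, -3.134, 0.002]
wrist_force: [-0.9, 2.6, 0.6]
finger_gap: 0.0138
```

```bash
python3 -c "
from h import *
q()"
```

```text
t 5.25 tcp [0.57   0.1968 0.1566] j6 -1.39 yaw y 1.646 turn -0.637 shift cm [ 0.05 -0.18  0.16] tilt [-0.005 -0.001 -1.   ] gap 0.0138
[-0.89  2.6   0.56] [0.396 0.209 0.136]
```

```bash
python3 -c "
from h import *
w=bot.grab_frame('wrist'); s=bot.grab_frame('side')[315:440,225:352]; cv2.imwrite('pics/s3raw.png',s)
s=cv2.resize(s,(305,300)); s2=cv2.resize(cv2.imread('pics/s2.png'),(305,300))
o=np.zeros((780,640,3),np.uint8); o[:480]=w; o[480:,:305]=s2; o[480:,320:625]=s
cv2.imwrite('pics/w3.png',cv2.resize(o,None,fx=.76,fy=.76,interpolation=3))"
```

```text
(no output)
```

View pics/w3.png

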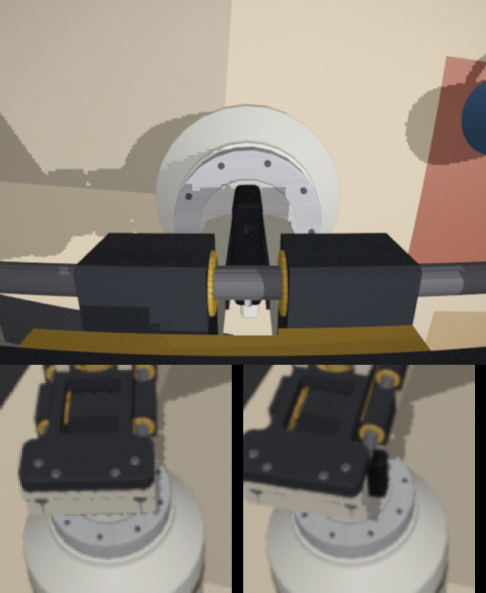

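Wrist view: the four visible dots are near (221,166), (267,163), (303,190) and (188,196) at 0.76 scale. They are still almost symmetric about the wing's tail, so the cap has moved with it. I'll measure the clutch angle from the dots.

```bash
cat >> h.py <<'E'
def dots(im,st,C=(.5697,.195),save=None):
    """angles of the cap dots (rad, modulo 40 deg) from the tool's wing axis"""
    c=cam("wrist",st); g=cv2.cvtColor(im,cv2.COLOR_BGR2GRAY); bh=cv2.morphologyEx(g,cv2.MORPH_BLACKHAT,np.ones((13,13)))
    k,l,s,ce=cv2.connectedComponentsWithStats((bh>30).astype(np.uint8))
    M=R.from_rotvec(st["ee_rot"]).as_matrix(); wing=np.arctan2(M[1,1],M[0,1])-np.pi/2; out=[]
    for i in range(1,k):
        if not 8<s[i,4]<140: continue
        P=onz(c,ce[i],.143)[:2]-C; r=np.hypot(*P)
        if .030<r<.044:
            a=np.arctan2(P[1],P[0]); d=np.degrees(wing-a)%360
            out.append(d); print(ce[i].round(1),s[i,4],'r',r.round(4),'world',np.degrees(a).round(1),'from nose ccw... cw-lag',d.round(1),'mod40',(d%40).round(1))
E
python3 - <<'E'
from h import *
im=cv2.imread('pics/w1.png')
print('start')
st=dict(tcp_pos=[.5687,.1923,.2854],ee_rot=[1.094,-2.935,.003]); dots(im,st)
print('now'); st=bot.state(); im=bot.grab_frame('wrist'); dots(im,st)
# stud
m=cv2.inRange(im,(170,170,170),(255,255,255))[390:425,300:350]; c=cam("wrist",st)
v,u=np.nonzero(m); print(u.mean()+300,v.mean()+390,len(u)); P=onz(c,(u.mean()+300,v.mean()+390),.143); print(P, np.degrees(np.arctan2(P[1]-.195,P[0]-.5697)))
q()
E
```

```text
start
[308.9 189.4] 25 r 0.0358 world -117.1 from nose ccw... cw-lag 158.0 mod40 38.0
[345.  189.5] 26 r 0.0355 world -159.9 from nose ccw... cw-lag 200.7 mod40 0.7
[281.8 212.9] 31 r 0.037 world -74.9 from nose ccw... cw-lag 115.8 mod40 35.8
[372.3 212.4] 27 r 0.0366 world 157.7 from nose ccw... cw-lag 243.2 mod40 3.2
[276.7 247. ] 24 r 0.0388 world -34.9 from nose ccw... cw-lag 75.8 mod40 35.8
[377.7 246.3] 28 r 0.0384 world 117.3 from nose ccw... cw-lag 283.6 mod40 3.6
[295.  275.7] 24 r 0.0402 world 3.5 from nose ccw... cw-lag 37.4 mod40 37.4
[359.7 275.6] 24 r 0.0401 world 78.4 from nose ccw... cw-lag 322.5 mod40 2.5
now
[352.3 215.1] 75 r 0.0367 world 164.0 from nose ccw... cw-lag 200.3 mod40 0.3
[290.9 217.7] 77 r 0.0359 world -153.8 from nose ccw... cw-lag 158.1 mod40 38.1
[399.3 250.8] 73 r 0.0384 world 123.6 from nose ccw... cw-lag 240.7 mod40 0.7
[248.  257.9] 70 r 0.036 world -111.1 from nose ccw... cw-lag 115.5 mod40 35.5
[409.5 304.4] 51 r 0.0397 world 85.3 from nose ccw... cw-lag 279.0 mod40 39.0
[367.6 343.5] 41 r 0.033 world 43.5 from nose ccw... cw-lag 320.8 mod40 0.8
[288.5 349.3] 82 r 0.0326 world -24.5 from nose ccw... cw-lag 28.8 mod40 28.8
324.8820598006645 411.9260797342193 1204
[0.63188967 0.2008466  0.143     ] 5.370730724020424
t 5.4 tcp [0.57   0.1969 0.1567] j6 -1.392 yaw y 1.647 turn -0.636 shift cm [ 0.05 -0.18  0.17] tilt [-0.005 -0.001 -1.   ] gap 0.0135
[-0.83  2.91  1.17] [ 0.48   0.232 -0.021]
```

The clutch angle is still about 0, so the cap has turned 0.64 rad and home must be within about 0.06 rad.

Request:
apply_moves:
  increments:
    - [0.5,0,0,0,0.05]

```text
t: 5.5
tcp_pos: [0.57, 0.1969, 0.1566]
ee_rot: [0.046, -3.136, 0.002]
wrist_force: [-0.8, 3.2, 0.1]
finger_gap: 0.0134
```

```bash
python3 -c "
from h import *
q()"
```

```text
t 5.5 tcp [0.57   0.1969 0.1566] j6 -1.345 yaw y 1.6 turn -0.683 shift cm [ 0.04 -0.19  0.17] tilt [-0.005 -0.001 -1.   ] gap 0.0134
[-0.78  3.2   0.12] [0.482 0.177 0.237]
```

Request:
apply_moves:
  increments:
    - [0.5,0,0,0,0.05]
    - [0.5,0,0,0,0.05]

```text
t: 5.7
tcp_pos: [0.57, 0.1971, 0.1567]
ee_rot: [-0.105, -3.135, 0.002]
wrist_force: [-0.5, 2.8, 0.2]
finger_gap: 0.0135
```

```bash
python3 -c "
from h import *
q(); st=bot.state(); dots(bot.grab_frame('wrist'),st)"
```

```text
t 5.7 tcp [0.57   0.1971 0.1567] j6 -1.249 yaw y 1.504 turn -0.779 shift cm [ 0.02 -0.21  0.17] tilt [-0.005 -0.001 -1.   ] gap 0.0135
[-0.51  2.8   0.15] [0.496 0.239 0.27 ]
[342.2 212.5] 77 r 0.0368 world 162.6 from nose ccw... cw-lag 193.5 mod40 33.5
[281.9 222.4] 76 r 0.0358 world -155.3 from nose ccw... cw-lag 151.5 mod40 31.5
[393.7 242.9] 74 r 0.0383 world 122.0 from nose ccw... cw-lag 234.1 mod40 34.1
[244.4 266.6] 67 r 0.036 world -112.7 from nose ccw... cw-lag 108.9 mod40 28.9
[410.8 296.3] 71 r 0.0398 world 83.1 from nose ccw... cw-lag 273.1 mod40 33.1
[367.3 342.7] 51 r 0.0326 world 36.1 from nose ccw... cw-lag 320.1 mod40 0.1
[289.8 350.2] 75 r 0.0325 world -31.2 from nose ccw... cw-lag 27.4 mod40 27.4
[379.4 361.2] 14 r 0.0438 world 34.0 from nose ccw... cw-lag 322.2 mod40 2.2
```

The cap came home at about 0.66 rad. The clutch is now at about 0.12 rad with the torque at 0.27. About 0.55 rad remains to the first rest.

Request:
apply_moves:
  increments:
    - [0.5,0,0,0,0.06]
    - [0.5,0,0,0,0.06]
    - [0.5,0,0,0,0.06]
    - [0.5,0,0,0,0.06]
    - [0.5,0,0,0,0.06]
    - [0.5,0,0,0,0.06]

```text
t: 6.35
tcp_pos: [0.5702, 0.1978, 0.1567]
ee_rot: [-0.654, -3.068, 0.001]
wrist_force: [-0.5, 1.9, -0.2]
finger_gap: 0.0137
```

```bash
python3 -c "
from h import *
q(); st=bot.state(); dots(bot.grab_frame('wrist'),st)"
```

```text
t 6.35 tcp [0.5702 0.1978 0.1567] j6 -0.895 yaw y 1.151 turn -1.132 shift cm [-0.07 -0.27  0.17] tilt [-0.005  0.    -1.   ] gap 0.0137
[-0.45  1.93 -0.22] [ 0.495  0.155 -0.09 ]
[310.6 212.1] 78 r 0.0368 world 162.7 from nose ccw... cw-lag 173.2 mod40 13.2
[370.6 223.2] 76 r 0.0383 world 122.2 from nose ccw... cw-lag 213.8 mod40 13.8
[258.4 241.5] 76 r 0.0359 world -155.3 from nose ccw... cw-lag 131.2 mod40 11.2
[407.3 268. ] 73 r 0.0398 world 83.1 from nose ccw... cw-lag 252.8 mod40 12.8
[240.1 294.6] 68 r 0.0362 world -112.8 from nose ccw... cw-lag 88.7 mod40 8.7
[367.6 343. ] 20 r 0.0326 world 17.2 from nose ccw... cw-lag 318.8 mod40 38.8
[289.2 351.3] 51 r 0.0324 world -51.3 from nose ccw... cw-lag 27.2 mod40 27.2
[379.3 362. ] 10 r 0.0438 world 14.3 from nose ccw... cw-lag 321.6 mod40 1.6
```

Request:
apply_moves:
  increments:
    - [0.5,0,0,0,0.06]
    - [0.5,0,0,0,0.06]
    - [0.5,0,0,0,0.06]
    - [0.5,0,0,0,0.03]
    - [0.5,0,0,0,0]

```text
t: 6.9
tcp_pos: [0.5704, 0.1981, 0.1566]
ee_rot: [-0.962, -2.986, 0.0]
wrist_force: [-0.4, 1.7, 1.2]
finger_gap: 0.0137
```

```bash
python3 -c "
from h import *
q(); st=bot.state(); dots(bot.grab_frame('wrist'),st)"
```

```text
t 6.9 tcp [0.5704 0.1981 0.1566] j6 -0.692 yaw y 0.947 turn -1.336 shift cm [-0.13 -0.29  0.16] tilt [-0.004  0.001 -1.   ] gap 0.0137
[-0.41  1.66  1.22] [ 0.443  0.146 -0.032]
[353.9 215.6] 76 r 0.0382 world 122.5 from nose ccw... cw-lag 201.8 mod40 1.8
[292.6 217.2] 79 r 0.0368 world 163.2 from nose ccw... cw-lag 161.1 mod40 1.1
[241.9 240.7] 21 r 0.0419 world -161.4 from nose ccw... cw-lag 125.7 mod40 5.7
[235.1 253.5] 34 r 0.0417 world -152.3 from nose ccw... cw-lag 116.6 mod40 36.6
[400.3 252.4] 77 r 0.0397 world 83.4 from nose ccw... cw-lag 240.9 mod40 0.9
[248.6 256.1] 75 r 0.036 world -154.9 from nose ccw... cw-lag 119.2 mod40 39.2
[409.  305.2] 37 r 0.0401 world 46.6 from nose ccw... cw-lag 277.7 mod40 37.7
[288.8 351.7] 56 r 0.0322 world -63.2 from nose ccw... cw-lag 27.5 mod40 27.5
[379.3 359.3] 23 r 0.0424 world 4.3 from nose ccw... cw-lag 320.0 mod40 40.0
```

The clutch is at about 39°, which is the first rest. I'll release and rise.

Request:
apply_moves:
  increments:
    - [4,0,0,0,0]
    - [4,0,0,0,0]
    - [4,0,0,0,0]
    - [4,0,0,0,0]
    - [4,0,0,0,0]
    - [4,0,0,-1,0]
    - [4,0,0,-2,0]
    - [4,0,0,-3,0]
    - [4,0,0,-4,0]
    - [4,0,0,-4,0]
    - [4,0,0,0,0]

```text
t: 8.05
tcp_pos: [0.5709, 0.1969, 0.3049]
ee_rot: [-0.953, -2.99, 0.003]
wrist_force: [-0.2, -0.0, -0.3]
finger_gap: 0.0401
```

```bash
python3 -c "
from h import *
q(); st=bot.state(); im=bot.grab_frame('wrist'); dots(im,st); cv2.imwrite('pics/w4.png',im)"
```

```text
t 8.05 tcp [0.5709 0.1969 0.3049] j6 -0.699 yaw y 0.954 turn -1.329 shift cm [-0.06 -0.18 14.99] tilt [-0.004 -0.001 -1.   ] gap 0.0401
[-0.17 -0.02 -0.34] [ 0.01  -0.028  0.03 ]
[322.3 169.7] 75 r 0.0421 world 146.2 from nose ccw... cw-lag 178.4 mod40 18.4
[308.8 179. ] 23 r 0.0369 world 162.7 from nose ccw... cw-lag 161.9 mod40 1.9
[343.  178.3] 24 r 0.0385 world 122.4 from nose ccw... cw-lag 202.2 mod40 2.2
[278.1 194.7] 9 r 0.042 world -158.7 from nose ccw... cw-lag 123.3 mod40 3.3
[369.  199.7] 24 r 0.0397 world 83.7 from nose ccw... cw-lag 241.0 mod40 1.0
[283.5 201.3] 26 r 0.0358 world -155.3 from nose ccw... cw-lag 120.0 mod40 40.0
[273.2 204.7] 26 r 0.042 world -146.8 from nose ccw... cw-lag 111.4 mod40 31.4
[375. 232.] 21 r 0.0405 world 45.9 from nose ccw... cw-lag 278.8 mod40 38.8
[279.1 233.9] 22 r 0.036 world -112.8 from nose ccw... cw-lag 77.4 mod40 37.4
[296.9 261. ] 20 r 0.0369 world -71.0 from nose ccw... cw-lag 35.6 mod40 35.6
```

View pics/w4.png

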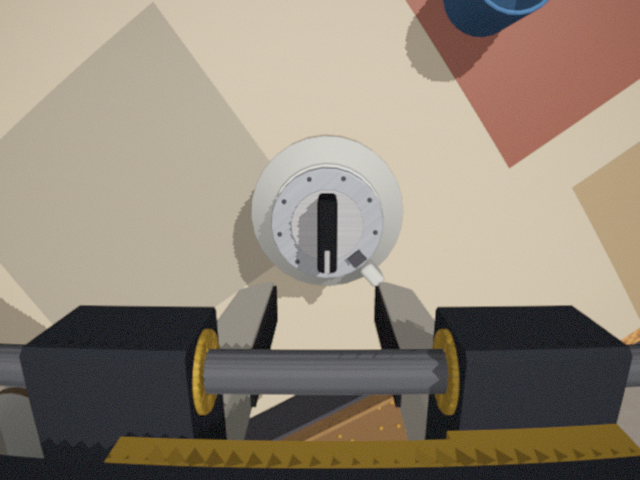

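The view shows the dark tab (356,258) touching the white stud (372,273). The wing's nose (327,270) sits one 40° step clockwise of the tab, and the fingers are clear. I'll hand it in.

```bash
python3 -c "
from rig import bot
print(bot.sign_off())"
```

```text
the job is handed in; nothing more can be done
None
```

The short, wide crock is closed: its cap is fully home, the wing's clutch has clicked once, and the job is handed in at about 8 s.

- **Turning:** I gripped the wing across its 14 mm thickness and turned it clockwise. The cap came home after about 0.66 rad, when the torque rose from about 0.16 to 0.27 N m. The clutch then gave its first click; I stopped at about 39°, let go and rose clear.
- **Last checks:** the final wrist picture shows the tab against the stud and the nose one dot spacing (about 40°) past the tab. The wing did not move noticeably when released. Nothing was being touched, with a wrist force of about 0.4 N.
- **Tall crock:** I never went near it, but I took no separate picture of it at the end.
- **Small disagreement:** the dot angles scattered by 1 to 4° depending on which dot was read, probably from a small error in my estimate of the cap's centre. That is well inside the 20° margin to a second click.

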